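# Mount a dibber blank between the lathe centres

## Task

Get the wooden dibber blank ready for turning on the small bench lathe: draw the long blank out of its rack by the thin square tenon, lay it down flat on the cork mat and let go, then take it again by its middle and set it on the lathe's two rests with the tenon towards the headstock, and let go. Then slide the tailstock up until it stops, so that both centres are fully home in the ends of the blank and hold it firmly, lifted just off the rests. Leave the short blank, the clay pot, the tin and the white cup where they are.

Things in the scene. Friction and masses are not known exactly. Their poses are not given: they have to be found in the camera images.
- blank: Long dibber blank, pale wood, 180 mm: a 38 x 38 mm square stick (x -40 to +90 mm) with a thinner 28 x 28 mm tenon (x -90 to -40 mm). An 18 x 18 mm centre hole, 20 mm deep, in each end. 0.2 kg, balances at x = +10 mm. Origin: on its axis at mid-length; x runs from tenon to plain end. Starts in one of the rack's pigeonholes, tenon end out 80 mm towards the robot.
- tenon_end (a point): Centre of the blank's tenon end face (axes as the blank's).
- plain_end (a point): Centre of the blank's plain end face (axes as the blank's).
- short_blank: Another blank, 100 mm long, 38 x 38 mm, no tenon, in the other pigeonhole, sticking out 40 mm; leave it. Origin: its centre.
- rack: Fixed plywood rack, 120 (x) x 200 (y) x 140 mm high, origin under its centre, open at the front (-x). Two pigeonholes at y = -45 and +45 mm, 47 mm wide, floor 10 mm up, roof 65 mm up with stock above: a blank is reached only by the end that sticks out, and must be drawn straight out along -x (100 mm of it is inside) before it is lifted.
- mat: Cork mat fixed on the bench, 120 (x) x 240 (y) x 4 mm thick. Origin: centre of its underside. Put the blank down so that its middle lies on the mat.
- head_centre (a point): Point of the headstock's fixed centre, 85 mm above the bench. Lathe axes: spindle axis y, this cone points to -y; 14 mm long, 5 mm across at the point, 21 mm at the root. The grey headstock (120 in x, 140 in y, 160 mm high) begins 15 mm behind (+y). Bed below 25 mm high. Home, each centre is about 11 mm deep in the blank.
- rests (a point): Middle between the lathe's two dark steel rests, on their seat, 64.5 mm above the bench (lathe axes; headstock point 120 mm away in +y). Rests at y -35 and +35 mm, each 12 mm thick; cheeks 16 mm high, 46 mm apart, guide the blank's sides. A blank lying here has its axis 1.5 mm below the centres; set it with the tenon end 5 to 20 mm short of the headstock point.
- tail_centre (a point): Point of the tailstock's centre, the same cone pointing to +y (lathe axes), on the spindle axis, 230 mm from the headstock's point when joint tail is 0; it moves with the tailstock.
- tail_grip (a point): Grip point on the tailstock's black upright tab, 39 mm behind (-y) the tailstock's point, 135 mm above the bench. The tab is 16 mm thick along y, 45 mm wide in x; its top is 16 mm above this point, its foot about 25 mm below. Pinch it from above along y, or push it. Lathe axes.
- tail (a joint): Tailstock slide, m: 0 is furthest from the headstock, it grows as the tailstock moves towards the headstock (+y of the lathe), to 0.11 at most; about 0.07 when the blank is clamped. It stays where it is left; sliding takes about 5 N, clamp with about 10 N more.
- pot: Terracotta pot, 80 mm across, 70 mm high; a bystander, leave it. Origin: under its middle.
- tin: Small metal tin with a pale label, 52 mm across, 60 mm high; a bystander, leave it. Origin: under its middle.
- label_cup: White cup, 70 mm across, 80 mm high; a bystander, leave it. Origin: under its middle.
There are look-alikes about, which are no part of the job. Leave any red look-alike of the blank alone.

How it is judged (in metres and radians):
On the way, in this order (a step that is already met when the one before it is completed fails the run):
1. the long blank lies flat and still on the mat (its middle on the mat), let go (x of blank in the frame of mat between -0.06 and 0.06 m and y of blank in the frame of mat between -0.12 and 0.12 m and height (world z) of each of tenon_end, plain_end below 0.032 m and linear speed of blank below 0.02 m/s and contact force between the fingers and blank below 0.2 N), for 0.2 s.
2. the blank lies still on both rests between the centres, tenon towards the headstock, let go (z of blank in the frame of head_centre between -0.005 and 0.001 m and x of blank in the frame of head_centre between -0.006 and 0.006 m and y of tenon_end in the frame of head_centre between -0.03 and 0.004 m and angle between the x axis of blank and the y axis of head_centre, either way round below 0.08 rad and linear speed of blank below 0.02 m/s and contact force between the fingers and blank below 0.2 N), for 0.2 s.
At the end, for the whole second after the job is handed in: Both centres are 9.5 to 15 mm deep in the blank's end holes (headstock centre in the tenon end, tailstock centre in the plain end), each within 15.5 mm of the hole's mouth centre, the blank within 0.03 rad of the spindle axis, at rest and let go (y of tenon_end in the frame of head_centre between 0.0095 and 0.015 m and y of plain_end in the frame of tail_centre between -0.015 and -0.0095 m and distance between tenon_end and head_centre below 0.0155 m and distance between plain_end and tail_centre below 0.0155 m and angle between the x axis of blank and the y axis of head_centre, either way round below 0.03 rad and linear speed of blank below 0.01 m/s and contact force between the fingers and blank below 0.2 N); the robot touches nothing.
It fails at once if the short blank is shifted by more than 25 mm (distance of short_blank from where it was at the start of the episode above 0.025 m).
It fails at once if the clay pot, the tin or the white cup is shifted by more than 30 mm (distance of any of pot, tin, label_cup from where it was at the start of the episode above 0.03 m).
It also fails if it takes over 72 s, if anything falls off the work surface, if the arm or the gripper's body presses on something with over 40 N, if the wrist force passes 120 N, or if a joint passes its speed limit or range.

## Robot

A 6-joint arm with a two-finger parallel gripper is mounted at the origin on the work surface. World frame = base frame: x ahead of the robot, y to its left, z up, the work surface at z = 0. Lengths are in mm, angles in rad, forces in N, time in s.
With the tool pointing down it reaches from about 300 to 775 mm from the base axis. Payload 14.6 kg.
Tool frame: the origin (TCP) lies between the finger pads; the fingertips stand 22 mm ahead of it and the grasp point (between the pads) lies 3 mm ahead of it (manip.tcp_to_tips is the distance from the TCP to the fingertips, in mm); y points along the fingers, z is the direction in which the jaws open and shut, and the axes are right-handed (so a half turn about y gives the same grasp; the last joint's range is limited). The gripper opens to 94 mm and grips with 3 to 60 N. Pads are 16 mm wide; open, the fingers measure 119 mm over their backs; the gripper's body (75 mm by 177 mm) begins 78 mm behind the grasp point.
Start: joints at [1.238, 0.3, 1.521, -0, 1.321, -0.067], TCP at [144.472, 530.676, 200.546] pointing down, gripper open.
Joint ranges: [-3.03, 3.03], [-0.79, 2.21], [0.23, 2.52], [-1.04, 4.18], [0, 3.07], [-2.55, 2.55]. Speed limits (rad/s): [2.22, 2.22, 2.57, 3.14, 3.14, 3.14].

## Interface

Orientations are given as [roll, pitch, yaw] about the fixed x, y, z axes, in that order (R = Rz(yaw) Ry(pitch) Rx(roll)).
In Python, from cell import manip gives the robot as it stands.
- The arm moves only by the shell command python3 -m jog 'ROWS' [OPENING] [FORCE]. ROWS is JSON, one flat list of numbers, 6 for each row, row after row: the shift along the tool's x, y, z in mm, then the turn, a rotation vector about the tool's x, y, z in degrees. A call has 1 to 10 rows; each row is the pose to reach, as a shift and turn from the pose commanded when the call began, along the tool's axes at that moment; what a row does not reach only later rows make up. A row lasts 1/12 s, in which the tool goes at most 41.7 mm and 7.16 degrees, less where a joint would pass 70% of its speed; a pose out of reach is approached as far as the arm can. A call with a gripper value outside its range is refused whole. OPENING is the finger opening in mm, from 0 to 94, set as the call begins (- or left out, the last holds). The fingers move at their own pace and stop on an object; FORCE is the grip in N (left out, the last holds). Time passes only in rows, so rows that repeat a pose let the fingers close. It gives the time, the measured TCP pose, the force and the opening at its end, in the units of the state.
- manip.read_state(): the state, without advancing time (a new reading comes with each control period).
- manip.camera(name): name is "scene" or "top" or "wrist"; returns a dict with "img" (480x640x3 uint8, red, green, blue), "intrinsics" (3x3 intrinsics, pixels), "origin" and "orientation" of the camera in the world. Camera axes: x right, y down, z forward; pixel columns grow to the right and rows downward; lengths in mm; the calibration is good to about 2 mm. A picture is of the moment at which its call begins. There is no depth.
- manip.sign_off(): hands the job in, once; it reports no verdict.
Trained networks look in a picture, given as the dict that the camera call returned (one of the last four; its "shot" number tells which), for a name from the list of things; names that differ only in an ending like _2 or _b are one class to them, and where a whole thing is asked for, a point or a joint stands for the part that bears it (a point fixed in the world has none). Each returns a list of dicts, best first, with "score" (0 to 1); they miss things now and then, are a little off and sometimes report something else, mostly with a low value. They report only what shows in the picture. A call takes as long as a camera call. They do not tell look-alikes from the thing itself.
- manip.masks_of(thing, picture): "pixels" (480x640 bool, what is visible of it) and "xy" ([column, row] in pixels, amid what is visible of it).
- manip.tip_of(thing, picture): "xy" ([column, row] in pixels: a listed point, or the origin of a listed thing).
The state is a dict: "clock": time; "joints": joint angles; "qd": joint speeds; "effort": joint torques, N m; "eef_pos": TCP position; "eef_rot": TCP orientation; "wrist_force": force on the tool from outside, world axes, zero at the start; "moment": the same for the moment, N m; "finger_gap": finger opening in mm.
Only numpy, scipy, OpenCV 4.12 (cv2) and the standard library are available. Lean on these libraries where they do the work, as an engineer would, in place of code of your own. Each camera call takes 0.05 s, during which the arm holds its last target.

## Working session

There is one attempt and no reset: what is moved stays moved. The work goes in short steps, Python scripts to look and compute and a shell command to move; the robot and the scene stay as the last step left them, time stands still between calls to the robot, and variables do not carry over. Pictures are saved under pics/ and viewed, and the job is handed in when it is done.

```bash
ls; mkdir -p pics
cat > h.py <<'E'
import numpy as np, cv2
from cell import manip
from scipy.spatial.transform import Rotation as Ro
def save(c,n): cv2.imwrite(f'pics/{n}.png',c['img'][:,:,::-1])
def Rm(c):
    o=np.array(c['orientation'],float)
    return o if o.shape==(3,3) else Ro.from_euler('xyz',o).as_matrix()
def ray(c,xy):
    K=np.array(c['intrinsics']);d=Rm(c)@np.linalg.solve(K,[xy[0],xy[1],1.]);return np.array(c['origin'],float),d
def at_z(c,xy,z):
    o,d=ray(c,xy);return o+d*(z-o[2])/d[2]
def proj(c,p):
    q=np.array(c['intrinsics'])@(Rm(c).T@(np.array(p,float)-c['origin']));return q[:2]/q[2]
E
python3 - <<'E'
from h import *
for n in ('top','scene','wrist'):
    c=manip.camera(n);save(c,n+'0');print(n,c['origin'],c['orientation'],c['intrinsics'][0])
    for t in 'blank tenon_end plain_end short_blank rack mat head_centre rests tail_centre tail_grip pot tin label_cup'.split():
        print(t,[(np.round(r['xy']).tolist(),round(r['score'],2)) for r in manip.tip_of(t,c)][:4])
print(manip.read_state())
E
```

```text
pics
top [ 304.48251072  -32.82778633 1135.72428154] [-2.9568002   0.02510263 -1.5947434 ] [443.84231377   0.         319.74759886]
blank [([416.0, 218.0], 0.68), ([464.0, 352.0], 0.61)]
tenon_end [([447.0, 322.0], 0.79), ([425.0, 257.0], 0.57)]
plain_end [([486.0, 382.0], 0.64)]
short_blank [([456.0, 219.0], 0.82), ([364.0, 151.0], 0.61), ([204.0, 260.0], 0.4), ([282.0, 272.0], 0.39)]
rack [([432.0, 205.0], 0.82)]
mat [([286.0, 272.0], 0.69)]
head_centre [([229.0, 184.0], 0.85)]
rests [([277.0, 183.0], 0.76)]
tail_centre [([310.0, 179.0], 0.9)]
tail_grip [([324.0, 172.0], 0.86)]
pot [([196.0, 288.0], 0.91)]
tin [([204.0, 261.0], 0.83)]
label_cup [([363.0, 152.0], 0.89), ([287.0, 271.0], 0.3)]
scene [1384.87503836  102.17257656  819.5891321 ] [-2.23674437 -0.00250761  1.71957199] [433.15049481   0.         315.72185162]
blank [([233.0, 203.0], 0.68)]
tenon_end [([241.0, 217.0], 0.62)]
plain_end [([225.0, 193.0], 0.8)]
short_blank []
rack [([207.0, 286.0], 0.93)]
mat [([360.0, 262.0], 0.83)]
head_centre [([411.0, 300.0], 0.92)]
rests [([357.0, 299.0], 0.79)]
tail_centre [([320.0, 288.
[... 403 characters left out ...]
in []
label_cup []
{'clock': 2.1, 'joints': array([ 1.23839604e+00,  2.99949433e-01,  1.52098806e+00, -3.50688786e-05,
        1.32070215e+00, -6.65913452e-02]), 'qd': array([-7.34170289e-04, -1.57768861e-03,  2.47893055e-05, -9.30638541e-04,
       -1.51521680e-03, -3.50078788e-04]), 'effort': array([-1.04350482e-03, -5.31656706e+01, -3.52917230e+01,  7.08170165e-02,
        2.12632347e-02, -6.05583296e-05]), 'eef_pos': array([144.48444549, 530.67557241, 200.52351169]), 'eef_rot': array([-1.57084547e+00, -3.07754659e-05, -2.65800263e-01]), 'wrist_force': array([-0.93155757, -0.19754868, -0.39887181]), 'moment': array([-0.01327277,  0.04522817, -0.01032477]), 'finger_gap': 93.76522601660943}
```

View pics/top0.png

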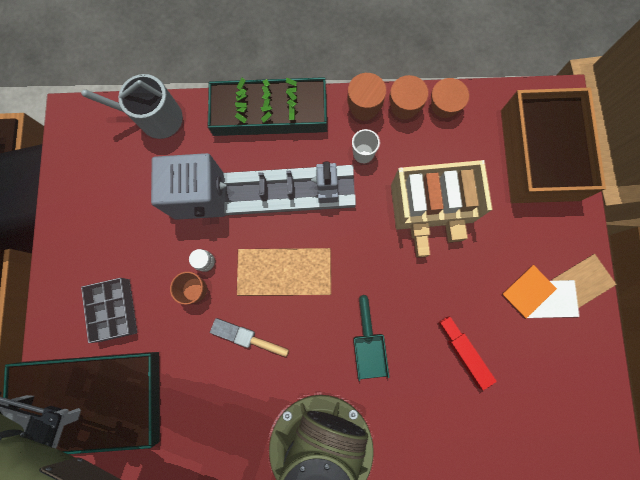

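View pics/scene0.png

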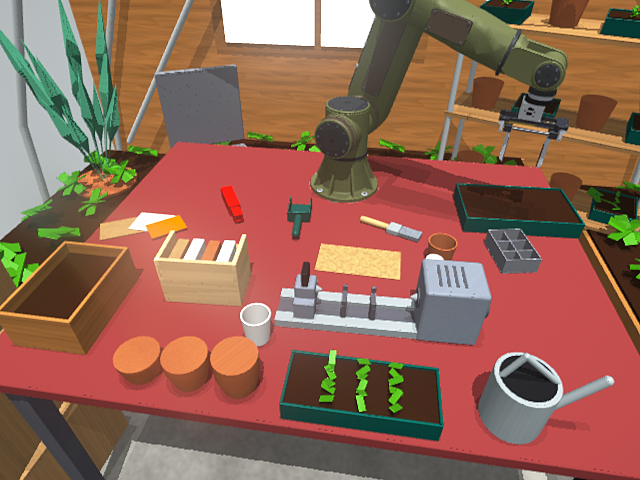

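Run:
```python
from h import *
c=manip.camera('top');save(c,'t1');I=c['img'][:,:,::-1]
a=cv2.resize(I[150:270,380:500],None,fx=6,fy=6,interpolation=cv2.INTER_CUBIC)[:600*1,:];cv2.imwrite('pics/rackc.png',cv2.resize(I[150:270,380:510],None,fx=5,fy=5,interpolation=cv2.INTER_CUBIC))
cv2.imwrite('pics/lathec.png',cv2.resize(I[140:230,145:365],None,fx=3.6,fy=3.6,interpolation=cv2.INTER_CUBIC))
for n,xy,z in [('tenon',(425,257),29),('head',(229,184),85),('rests',(277,183),64.5),('tailc',(310,179),85),('grip',(324,172),135),('rack',(432,205),0),('mat',(286,272),0),('pot',(196,288),0),('tin',(204,261),0),('cup',(363,152),0)]:
    print(n,at_z(c,xy,z).round(1))
s=manip.camera('scene')
for n,xy,z in [('head',(411,300),85),('rests',(357,299),64.5),('tailc',(320,288),85),('grip',(306,275),135),('rack',(207,286),0),('mat',(360,262),0),('cup',(256,336),0)]:
    print('s',n,at_z(s,xy,z).round(1))
```

```text
tenon [ 449.9 -271.8   29. ]
head [637.7 210.4  85. ]
rests [643.   93.7  64.5]
tailc [644.2   9.5  85. ]
grip [644.2 -25.9 135. ]
rack [ 590.4 -305.5    0. ]
mat [424.6  79.6   0. ]
pot [389.7 311.3   0. ]
tin [458.9 292.4   0. ]
cup [ 742.8 -131.3    0. ]
s head [646.9 219.1  85. ]
s rests [642.6  93.5  64.5]
s tailc [639.5   2.8  85. ]
s grip [652.5 -28.7 135. ]
s rack [ 591.7 -311.8    0. ]
s mat [430.1  90.4  -0. ]
s cup [ 738.2 -137.2    0. ]
```

View pics/rackc.png

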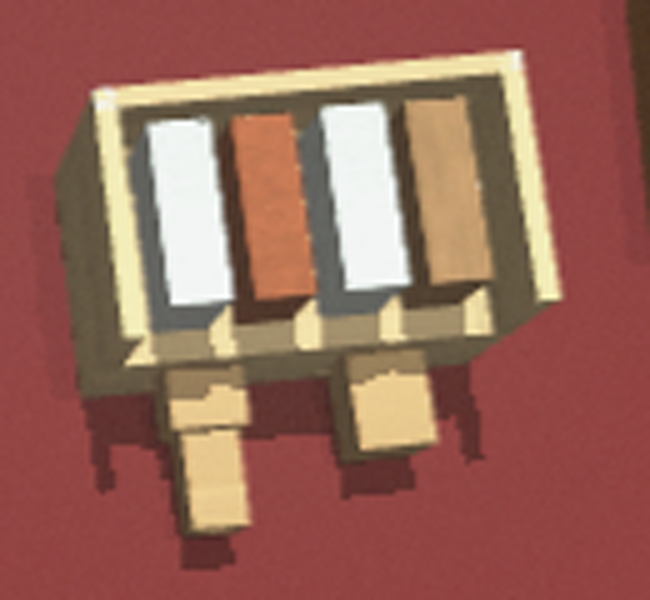

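View pics/lathec.png

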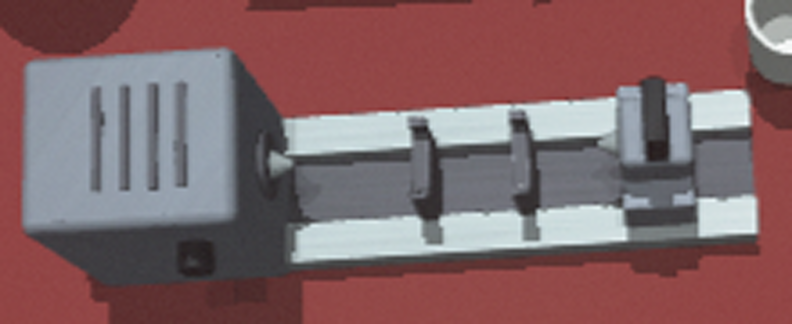

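Run:
```python
from h import *
c=manip.camera('top')
R=lambda x,y,z:at_z(c,(380+x/5,150+y/5),z)
L=lambda x,y,z:at_z(c,(145+x/3.6,140+y/3.6),z)
p=lambda n,v:print(n,v.round(1))
a,b=R(188,531,43),R(250,525,43);p('tenon front top corners',a);p('',b)
e,f=R(178,432,43),R(242,428,43);p('shoulder',e);p('',f)
print('yaw from sides',np.degrees(np.arctan2((e-a)[1],(e-a)[0])),np.degrees(np.arctan2((f-b)[1],(f-b)[0])), 'from front', np.degrees(np.arctan2((a-b)[1],(a-b)[0]))-90)
q=[R(97,92,140),R(520,53,140)];p('rack back',q[0]);p('',q[1]);print(np.linalg.norm(q[0]-q[1]),np.degrees(np.arctan2(*(q[0]-q[1])[[1,0]]))-90)
q=[R(125,362,140),R(558,300,140)];p('rack side',q[1]);
q=R(520,53,140)-R(558,300,140);print(np.linalg.norm(q),np.degrees(np.arctan2(q[1],q[0])))
p('short front top',R(358,455,48));p('',R(438,445,48))
h,t=L(292,161,85),L(601,141,85);p('head',h);p('tail',t);print(np.linalg.norm(h-t),np.degrees(np.arctan2(*(h-t)[[1,0]]))-90)
for y0,y1,n in((118,0,'')):pass
```

```text
tenon front top corners [ 450.6 -250.7   43. ]
 [ 452.7 -281.4   43. ]
shoulder [ 500.4 -249.    43. ]
 [ 501.5 -280.8   43. ]
yaw from sides 2.0227896138864336 0.6824438961246904 from front 4.011349711631993
rack back [ 645.5 -202.4  140. ]
 [ 658.1 -400.   140. ]
198.0284503799898 3.651693232038923
rack side [ 539.3 -406.4  140. ]
119.01657443588077 3.069040003168863
short front top [ 485.4 -335.6   48. ]
 [ 489.3 -375.2   48. ]
head [636.1 217.5  85. ]
tail [643.6   4.7  85. ]
212.96484679325454 2.023802457844141Traceback (most recent call last):
  File "<stdin>", line 14, in <module>
TypeError: cannot unpack non-iterable int object
```

```bash
cat >> h.py <<'E'
def to(x,y,z,yaw):
    s=manip.read_state();R0=Ro.from_euler('xyz',s['eef_rot']);R1=Ro.from_euler('xyz',[-np.pi/2,0,np.radians(yaw)])
    d=R0.inv().apply(np.array([x,y,z])-s['eef_pos']);w=(R0.inv()*R1).as_rotvec(degrees=True)
    print('clock',round(s['clock'],2),'pos',s['eef_pos'].round(1),'yaw',np.degrees(s['eef_rot']).round(1),'F',s['wrist_force'].round(1),'gap',round(s['finger_gap'],1));print('row',d.round(1),w.round(2))
E
python3 -c "
from h import *
to(474,-266,200,3.3)"
```

```text
clock 2.25 pos [144.5 530.7 200.5] yaw [-90.   -0.  -15.2] F [-1.5  0.  -0.2] gap 93.9
row [ 5.272e+02  6.000e-01 -6.821e+02] [  0.   -18.53  -0.  ]
```

```bash
python3 -m jog '[527,0,-682,0,-18.5,0, 527,0,-682,0,-18.5,0, 527,0,-682,0,-18.5,0, 527,0,-682,0,-18.5,0, 527,0,-682,0,-18.5,0, 527,0,-682,0,-18.5,0, 527,0,-682,0,-18.5,0, 527,0,-682,0,-18.5,0, 527,0,-682,0,-18.5,0, 527,0,-682,0,-18.5,0]' 64; python3 -c "
from h import *
to(474,-266,200,3.3)"
```

```text
clock: 3.08
eef_pos: [303.7, 144.2, 200.9]
eef_rot: [-1.57, -0.001, 0.058]
wrist_force: [1.2, 0.9, -0.3]
finger_gap: 64.0
clock 3.08 pos [303.7 144.2 200.9] yaw [-90.   -0.1   3.3] F [ 1.2  0.9 -0.3] gap 64.0
row [ 146.4    0.9 -419.3] [-0.02  0.    0.07]
```

```bash
python3 -m jog '[146,0,-419,0,0,0, 146,0,-419,0,0,0, 146,0,-419,0,0,0, 146,0,-419,0,0,0, 146,0,-419,0,0,0, 146,0,-419,0,0,0, 146,0,-419,0,0,0, 146,0,-419,0,0,0, 146,0,-419,0,0,0, 146,0,-419,0,0,0]'; python3 -c "
from h import *
to(474,-266,200,3.3)"
```

```text
clock: 3.92
eef_pos: [463.2, -241.2, 200.5]
eef_rot: [-1.571, -0.0, 0.057]
wrist_force: [0.3, 0.6, 0.6]
finger_gap: 64.0
clock 3.92 pos [ 463.2 -241.2  200.5] yaw [-90.   -0.    3.2] F [0.3 0.6 0.6] gap 64.0
row [  9.4   0.5 -25.3] [ 0.   -0.05  0.01]
```

```bash
python3 -m jog '[0,0,0,0,0,0, 0,0,0,0,0,0, 0,0,0,0,0,0]'; python3 -c "
from h import *
to(474,-266,200,3.3)
c=manip.camera('wrist');save(c,'w1');print(c['origin'],c['orientation'])
for t in ('tenon_end','blank','short_blank'):print(t,[(r['xy'],r['score']) for r in manip.tip_of(t,c)])
r=manip.tip_of('tenon_end',c)
if r:print(at_z(c,r[0]['xy'],29))
"
```

```text
clock: 4.17
eef_pos: [462.6, -238.5, 200.3]
eef_rot: [-1.57, 0.0, 0.057]
wrist_force: [-0.1, 0.7, 0.8]
finger_gap: 64.3
clock 4.17 pos [ 462.6 -238.5  200.3] yaw [-90.    0.    3.3] F [-0.1  0.7  0.8] gap 64.3
row [  9.8   0.3 -28.1] [-0.03 -0.04 -0.03]
[ 379.93551588 -243.23346778  384.15988561] [ 2.85936537e+00 -8.92010505e-04  1.62656172e+00]
tenon_end [([292.1, 210.3], 0.67), ([247.5, 18.6], 0.66)]
blank [([292.3, 297.9], 0.65)]
short_blank [([201.0, 291.0], 0.55)]
[ 454.78575566 -265.7673202    29.        ]
```

View pics/w1.png

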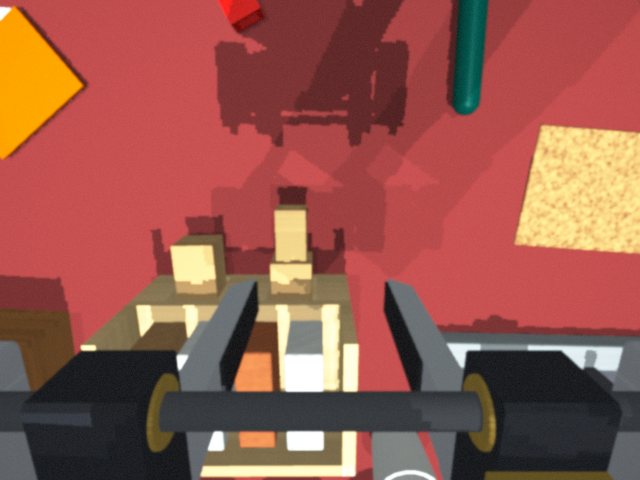

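```bash
python3 -c "
from h import *
to(476,-265,32,3.3)
"
```

```text
clock 4.42 pos [ 462.9 -238.2  201.1] yaw [-90.   -0.    3.3] F [ 0.1  0.8 -0.6] gap 63.9
row [ 11.4 169.1 -27.5] [0.03 0.04 0.04]
```

```bash
python3 -m jog '[11.5,20,-27.5,0,0,0, 11.5,60,-27.5,0,0,0, 11.5,100,-27.5,0,0,0, 11.5,125,-27.5,0,0,0, 11.5,145,-27.5,0,0,0, 11.5,158,-27.5,0,0,0, 11.5,168.5,-27.5,0,0,0, 11.5,168.5,-27.5,0,0,0, 11.5,168.5,-27.5,0,0,0]'; python3 -c "
from h import *
to(476,-265,32,3.3)
c=manip.camera('wrist');save(c,'w2')
c=manip.camera('top');cv2.imwrite('pics/t2.png',cv2.resize(c['img'][150:300,360:520,::-1],None,fx=4,fy=4))
"
```

```text
clock: 5.17
eef_pos: [476.1, -265.6, 32.5]
eef_rot: [-1.571, -0.0, 0.057]
wrist_force: [0.1, 0.3, 0.1]
finger_gap: 63.7
clock 5.17 pos [ 476.1 -265.6   32.5] yaw [-90.   -0.    3.3] F [0.1 0.3 0.1] gap 63.7
row [-0.1  0.5  0.6] [ 0.01 -0.01  0.01]
```

View pics/w2.png

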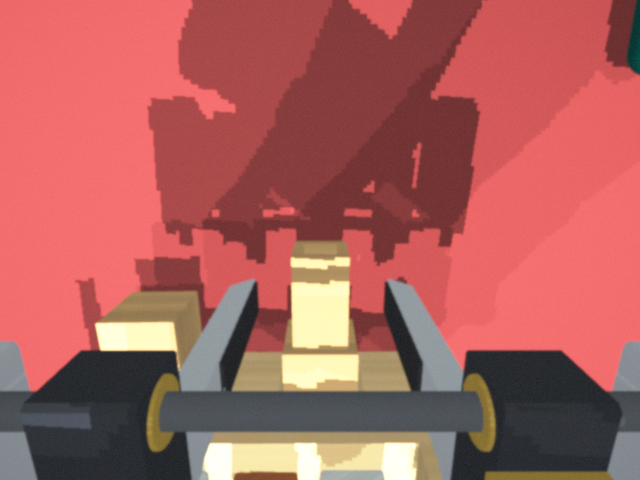

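View pics/t2.png

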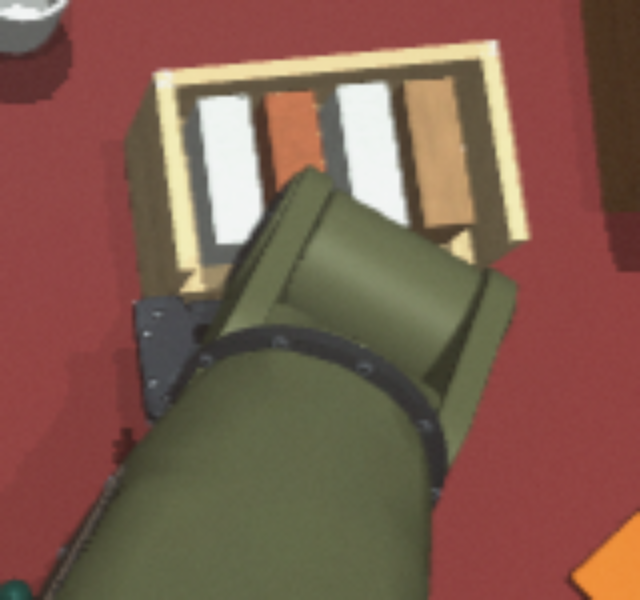

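The tenon lies centred at (321,290) between the finger pads (258 to 385), so I'll close on it.

```bash
python3 -m jog '[0,0,0,0,0,0, 0,0,0,0,0,0, 0,0,0,0,0,0, 0,0,0,0,0,0, 0,0,0,0,0,0, 0,0,0,0,0,0]' 10 50
```

```text
clock: 5.77
eef_pos: [475.9, -265.8, 32.1]
eef_rot: [-1.571, -0.0, 0.057]
wrist_force: [-1.3, -0.8, 0.6]
finger_gap: 27.2
```

```bash
python3 -m jog '[-8,-1,0,0,0,0, -23,-2,0,0,0,0, -40,-2,0,0,0,0, -57,-2,0,0,0,0, -74,-2,0,0,0,0, -91,-2,0,0,0,0, -108,-2,0,0,0,0, -120,-2,0,0,0,0, -128,-2,0,0,0,0, -128,-2,0,0,0,0]'; python3 -c "
from h import *
c=manip.camera('top');save(c,'t3')
c=manip.camera('wrist');save(c,'w3')
"
```

```text
clock: 6.6
eef_pos: [347.0, -273.1, 34.1]
eef_rot: [-1.571, 0.0, 0.056]
wrist_force: [0.6, 0.1, -1.6]
finger_gap: 27.3
```

View pics/w3.png

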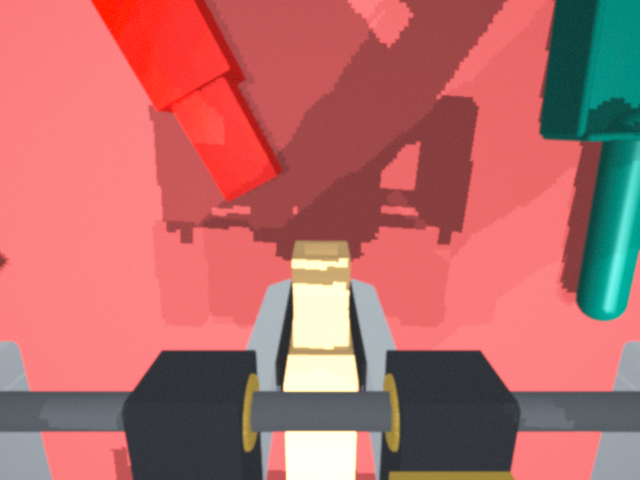

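View pics/t3.png

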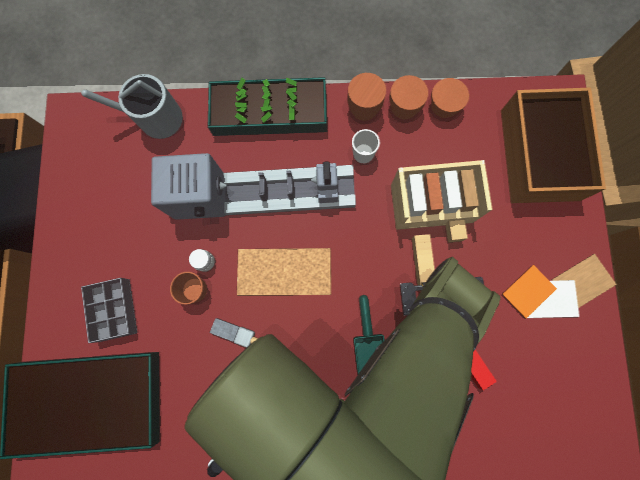

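```bash
python3 -m jog '[0,-20,0,0,0,0, 0,-60,0,0,0,0, 0,-100,0,0,0,0, 0,-120,0,0,0,0, 0,-120,0,0,0,0]'; python3 -c "
from h import *
c=manip.camera('scene');save(c,'s4')
t=manip.camera('top')
for p in ((237,249),(330,248),(331,295),(237,295)):print(at_z(t,p,4).round(1))
to(425,154,150,-88)
"
```

```text
clock: 7.12
eef_pos: [350.2, -274.3, 158.4]
eef_rot: [-1.576, -0.005, 0.058]
wrist_force: [-0.2, -0.9, -2.4]
finger_gap: 27.1
[487.3 205.9   4. ]
[483.2 -35.2   4. ]
[362.9 -34.3   4. ]
[368.9 204.6   4. ]
clock 7.22 pos [ 348.6 -273.   153.9] yaw [-90.   -0.    3.3] F [ 0.2 -0.  -2.5] gap 27.0
row [100.9   3.7 421.9] [-0.00e+00  9.13e+01  5.00e-02]
```

View pics/s4.png

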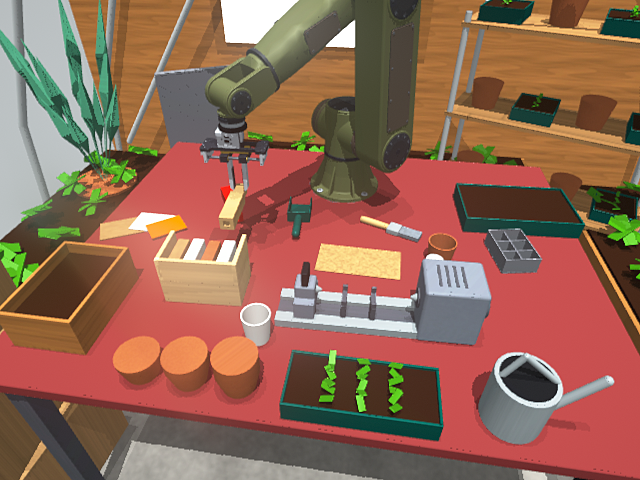

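```bash
python3 -m jog '[101,0,422,0,91.3,0, 101,0,422,0,91.3,0, 101,0,422,0,91.3,0, 101,0,422,0,91.3,0, 101,0,422,0,91.3,0, 101,0,422,0,91.3,0, 101,0,422,0,91.3,0, 101,0,422,0,91.3,0, 101,0,422,0,91.3,0, 101,0,422,0,91.3,0]';  python3 -m jog '[0,0,0,0,0,0, 0,0,0,0,0,0]'; python3 -c "
from h import *
to(425,154,150,-88)
to(425,154,50,-88)
"
```

```text
clock: 8.05
eef_pos: [409.3, 64.1, 152.3]
eef_rot: [-1.573, 0.002, -0.97]
wrist_force: [1.4, -0.3, -2.4]
finger_gap: 26.9
clock: 8.22
eef_pos: [409.3, 63.5, 152.3]
eef_rot: [-1.574, 0.002, -0.961]
wrist_force: [-0.1, -0.5, -2.3]
finger_gap: 27.1
clock 8.22 pos [409.3  63.5 152.3] yaw [-90.2   0.1 -55.1] F [-0.1 -0.5 -2.3] gap 27.1
row [-65.2   2.3  64.7] [ 0.18 32.92 -0.05]
clock 8.22 pos [409.3  63.5 152.3] yaw [-90.2   0.1 -55.1] F [-0.1 -0.5 -2.3] gap 27.1
row [-65.  102.3  64.9] [ 0.18 32.92 -0.05]
```

```bash
python3 -m jog '[-65,2,65,0,32.9,0, -65,2,65,0,32.9,0, -65,30,65,0,32.9,0, -65,60,65,0,32.9,0, -65,90,65,0,32.9,0, -65,102,65,0,32.9,0, -65,102,65,0,32.9,0, -65,102,65,0,32.9,0]'; python3 -c "
from h import *
to(425,154,28,-88)
c=manip.camera('top');cv2.imwrite('pics/t5.png',c['img'][150:350,150:450,::-1].repeat(2,0).repeat(2,1))
c=manip.camera('scene');cv2.imwrite('pics/s5.png',c['img'][150:350,250:500,::-1].repeat(3,0).repeat(3,1))
"
```

```text
clock: 8.88
eef_pos: [426.2, 151.7, 51.5]
eef_rot: [-1.573, -0.001, -1.538]
wrist_force: [0.1, -0.0, -0.5]
finger_gap: 26.9
clock 8.88 pos [426.2 151.7  51.5] yaw [-90.1  -0.  -88.1] F [ 0.1 -0.  -0.5] gap 26.9
row [-2.3 23.5 -1. ] [ 0.12 -0.14  0.03]
```

View pics/s5.png

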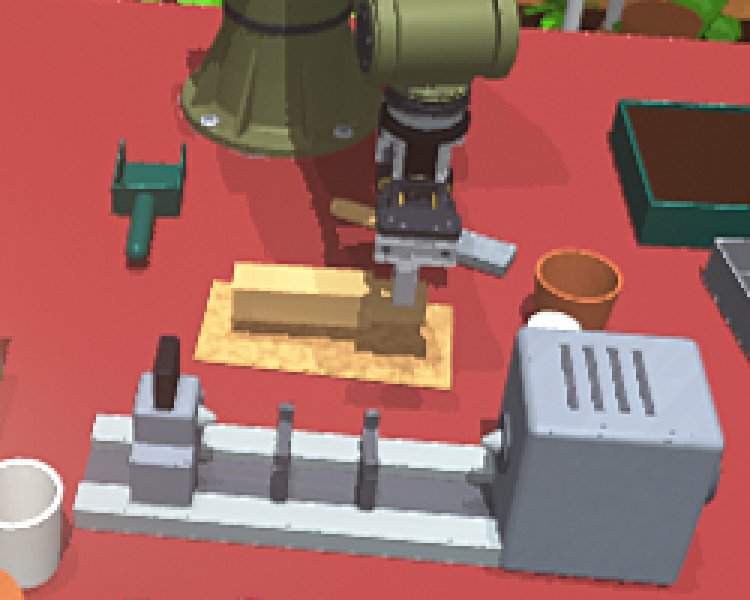

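```bash
python3 -m jog '[-1,8,0,0,0,0, -1,14,0,0,0,0, -1,19,0,0,0,0, -1,23,0,0,0,0, -1,23.5,0,0,0,0, -1,23.5,0,0,0,0]'
```

```text
clock: 9.48
eef_pos: [426.3, 153.6, 28.4]
eef_rot: [-1.571, -0.0, -1.539]
wrist_force: [-0.8, 0.3, -1.9]
finger_gap: 27.3
```

```bash
python3 -m jog '[0,0.7,0,0,0,0, 0,1.4,0,0,0,0, 0,1.4,0,0,0,0]'; python3 -m jog '[0,0,0,0,0,0, 0,0,0,0,0,0, 0,0,0,0,0,0, 0,0,0,0,0,0, 0,-20,0,0,0,0, 0,-50,0,0,0,0, 0,-90,0,0,0,0, 0,-120,0,0,0,0, 0,-120,0,0,0,0, 0,-120,0,0,0,0]' 70; python3 -c "
from h import *
to(425,154,150,-88)
c=manip.camera('wrist');save(c,'w6')
for t in ('tenon_end','plain_end','blank'):print(t,[(r['xy'],r['score'],at_z(c,r['xy'],23).round(1)) for r in manip.tip_of(t,c)])
c=manip.camera('scene');cv2.imwrite('pics/s6.png',c['img'][150:350,250:500,::-1].repeat(3,0).repeat(3,1))
"
```

```text
clock: 9.73
eef_pos: [426.5, 153.7, 27.3]
eef_rot: [-1.571, 0.0, -1.539]
wrist_force: [-0.2, 0.7, -0.6]
finger_gap: 27.1
clock: 10.57
eef_pos: [427.0, 153.8, 148.4]
eef_rot: [-1.568, 0.001, -1.54]
wrist_force: [-0.6, -0.7, -0.6]
finger_gap: 69.8
clock 10.57 pos [427.  153.8 148.4] yaw [-89.8   0.  -88.2] F [-0.6 -0.7 -0.6] gap 69.8
row [-0.2 -1.6 -2. ] [-0.18 -0.21 -0.04]
tenon_end [([317.7, 206.6], 0.85, array([422.8, 174.4,  23. ]))]
plain_end [([321.5, 203.3], 0.62, array([425.8, 177.2,  23. ]))]
blank [([317.8, 303.3], 0.83, array([425.3,  87.7,  23. ]))]
```

View pics/w6.png

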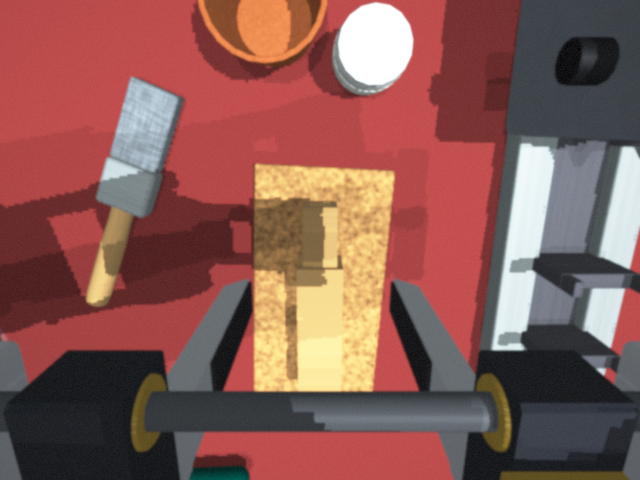

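View pics/s6.png

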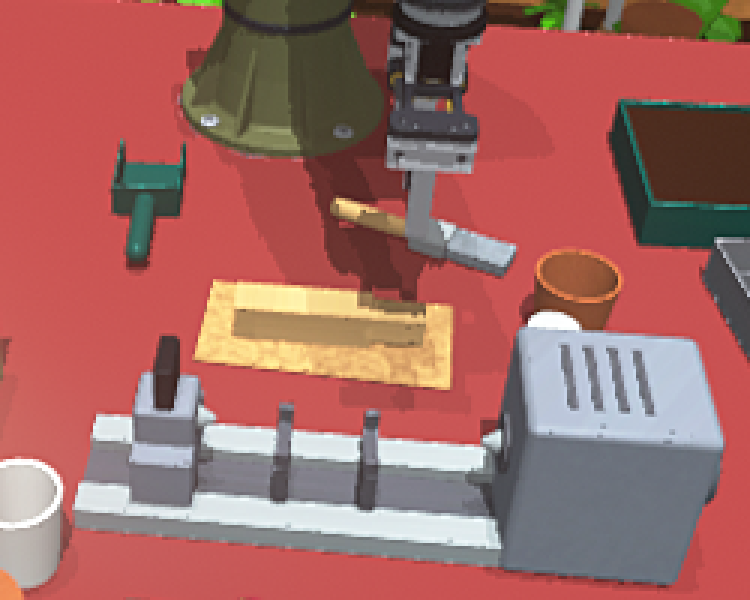

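```bash
python3 -c "
from h import *
to(640,-30,240,-88)
"
```

```text
clock 10.82 pos [425.9 153.5 146.1] yaw [-90.1  -0.  -88.2] F [-0.2  0.7 -0.4] gap 70.1
row [190.2 -94.3 208.1] [ 0.12 -0.21  0.03]
```

```bash
python3 -m jog '[190,-94,208,0,0,0, 190,-94,208,0,0,0, 190,-94,208,0,0,0, 190,-94,208,0,0,0, 190,-94,208,0,0,0, 190,-94,208,0,0,0, 190,-94,208,0,0,0, 190,-94,208,0,0,0, 190,-94,208,0,0,0, 190,-94,208,0,0,0]' 94; python3 -c "
from h import *
to(640,-20,240,-88)
c=manip.camera('wrist');save(c,'w7')
for t,z in (('head_centre',85),('rests',64.5),('tail_centre',85),('tail_grip',135)):print(t,[(r['xy'],r['score'],at_z(c,r['xy'],z).round(1)) for r in manip.tip_of(t,c)])
import pickle;pickle.dump(c,open('w7.pkl','wb'))
"
```

```text
clock: 11.65
eef_pos: [639.6, -29.4, 239.6]
eef_rot: [-1.573, 0.001, -1.54]
wrist_force: [0.5, 0.3, 0.6]
finger_gap: 94.2
clock 11.65 pos [639.6 -29.4 239.6] yaw [-90.1   0.  -88.2] F [0.5 0.3 0.6] gap 94.2
row [-9.4 -0.4  0.7] [ 0.14 -0.22 -0.03]
head_centre []
rests [([329.1, 76.9], 0.72, array([641.2,  95.9,  64.5]))]
tail_centre [([326.5, 182.7], 0.6, array([641.8,   7. ,  85. ]))]
tail_grip [([324.2, 241.9], 0.75, array([640.8, -32.7, 135. ]))]
```

View pics/w7.png

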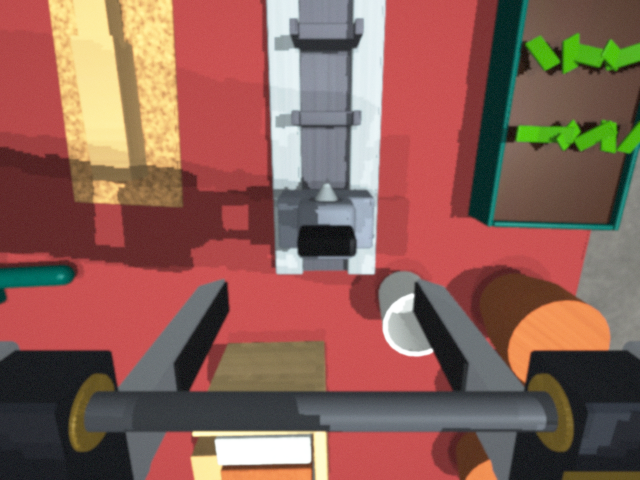

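```bash
python3 -m jog '[-40,0,0,0,0,0, -80,0,0,0,0,0, -80,0,0,0,0,0, -80,0,0,0,0,0]'; python3 -c "
from h import *
to(640,-20,240,-88)
c=manip.camera('wrist');save(c,'w8')
for t,z in (('head_centre',85),('rests',64.5),('tail_centre',85),('tail_grip',135)):print(t,[(r['xy'],r['score'],at_z(c,r['xy'],z).round(1)) for r in manip.tip_of(t,c)])
import pickle;pickle.dump(c,open('w8.pkl','wb'))
cv2.imwrite('pics/w8c.png',cv2.resize(c['img'][20:220,220:430,::-1],None,fx=3,fy=3,interpolation=cv2.INTER_CUBIC))
"
```

```text
clock: 12.23
eef_pos: [637.2, 52.5, 241.4]
eef_rot: [-1.571, 0.0, -1.536]
wrist_force: [0.0, -0.1, -0.1]
finger_gap: 94.0
clock 12.23 pos [637.2  52.5 241.4] yaw [-90.   0. -88.] F [ 0.  -0.1 -0.1] gap 94.0
row [72.5  1.4  0.2] [-0.01 -0.01 -0.  ]
head_centre [([322.4, 16.9], 0.81, array([631.5, 219.2,  85. ]))]
rests [([325.5, 171.8], 0.97, array([638.7,  95.9,  64.5]))]
tail_centre [([326.1, 268.4], 0.91, array([642.4,   7.8,  85. ]))]
tail_grip [([326.0, 334.4], 0.71, array([643.2, -33.3, 135. ]))]
```

View pics/w8.png

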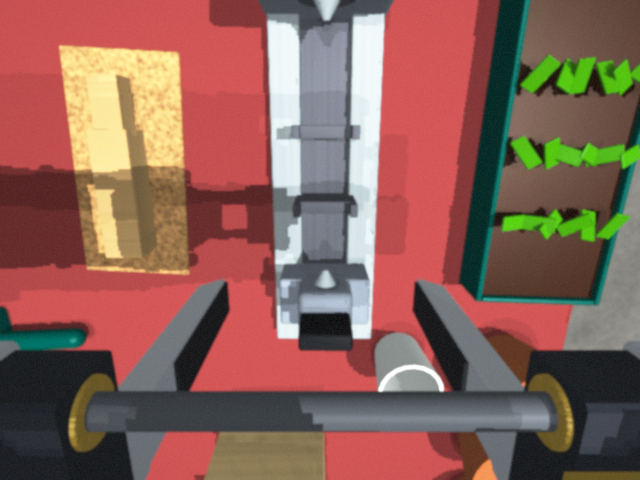

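View pics/w8c.png

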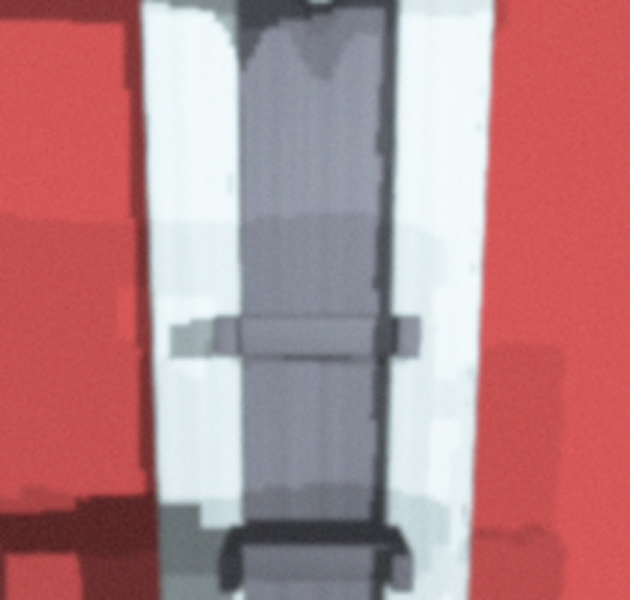

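```bash
python3 -c "
from h import *
import pickle;c=pickle.load(open('w8.pkl','rb'))
print(c['origin'],c['orientation'])
for n,p,z in (('head',(327,19.5),85),('rest+',(325.8,131.5),80.5),('rest-',(325.3,199),80.5),('tail',(325.8,270),85),('tabtop',(325.5,315),151)):print(n,at_z(c,p,z).round(1))
# blank on mat: tenon front top corners and plain end corners
for n,p,z in (('tl',(88,73),37),('tr',(127,75),37),('pl',(102,260),42),('pr',(150,260),42)):print(n,at_z(c,p,z).round(1))
cv2.imwrite('pics/w8m.png',cv2.resize(c['img'][50:290,40:220,::-1],None,fx=2.5,fy=2.5,interpolation=cv2.INTER_CUBIC))
"
```

```text
[633.2631929  134.24518609 425.22124873] [2.85824090e+00 8.17161055e-04 3.36231961e-02]
head [635.2 217.5  85. ]
rest+ [637.5 132.1  80.5]
rest- [639.2  73.1  80.5]
tail [642.1   6.2  85. ]
tabtop [641.6  -6.9 151. ]
tl [413.4 177.   37. ]
tr [449.7 176.5  37. ]
pl [406.1  -6.8  42. ]
pr [456.9  -5.1  42. ]
```

View pics/w8m.png

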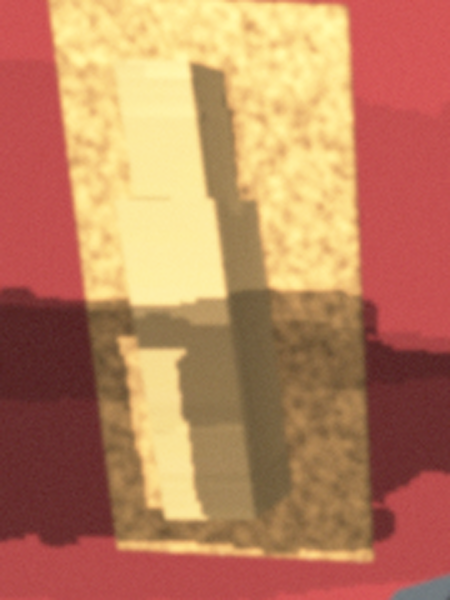

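```bash
python3 -c "
from h import *
import pickle;c=pickle.load(open('w8.pkl','rb'))
q=[at_z(c,p,z) for p,z in (((87.2,76),37),((116.8,75.2),37),((104.8,258),42),((142,257.2),42))]
print(np.round(q,1));a=(q[0]+q[1])/2;b=(q[2]+q[3])/2;print(a,b,np.degrees(np.arctan2(*(b-a)[[1,0]])),np.linalg.norm(b-a))
f=(153.7-a[1])/(b[1]-a[1]);print('x at y=153.7',a+f*(b-a))
t=manip.camera('top');save(t,'t9');cv2.imwrite('pics/t9.png',cv2.resize(t['img'][150:310,140:360,::-1],None,fx=3.6,fy=3.6,interpolation=cv2.INTER_CUBIC))
"
```

```text
[[412.3 174.4  37. ]
 [440.1 176.   37. ]
 [409.4  -4.5  42. ]
 [448.8  -2.2  42. ]]
[426.21146401 175.21727771  37.        ] [429.06140271  -3.34552531  42.        ] -89.08561249284077 178.65552544882675
x at y=153.7 [426.55488897 153.7         37.60251288]
```

View pics/t9.png

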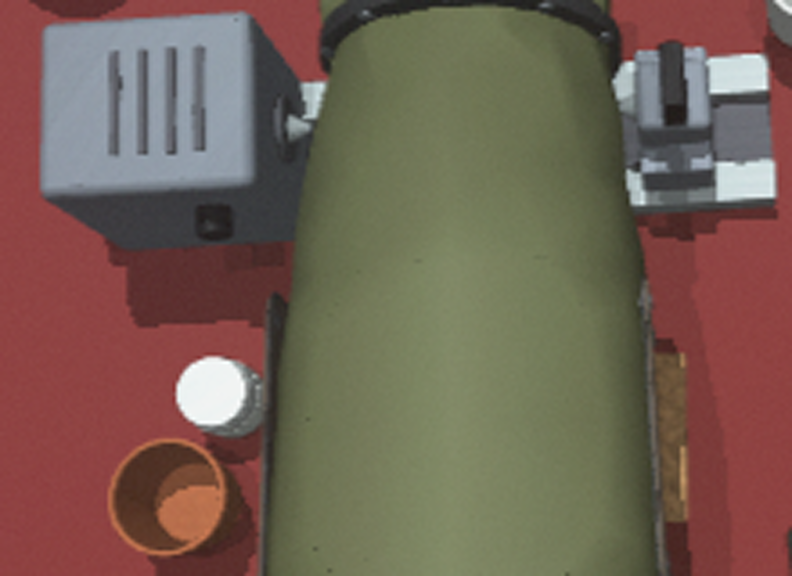

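```bash
python3 -c "
from h import *
to(428,75,110,-88.3)
"
```

```text
clock 12.53 pos [637.7  49.3 241.2] yaw [-90.   -0.  -88.3] F [0.8 0.9 0.9] gap 93.8
row [ -32.   131.2 -208.9] [-0.    0.03  0.01]
```

```bash
python3 -m jog '[-12,10,-40,0,0,0, -24,20,-80,0,0,0, -32,50,-120,0,0,0, -32,80,-155,0,0,0, -32,110,-190,0,0,0, -32,131,-209,0,0,0, -32,131,-209,0,0,0, -32,131,-209,0,0,0]' 70; python3 -c "
from h import *
to(428,75,30,-88.3)
c=manip.camera('wrist');save(c,'w10')
"
```

```text
clock: 13.2
eef_pos: [426.2, 75.2, 109.2]
eef_rot: [-1.573, -0.0, -1.54]
wrist_force: [0.3, -0.4, 0.4]
finger_gap: 69.9
clock 13.2 pos [426.2  75.2 109.2] yaw [-90.1  -0.  -88.2] F [ 0.3 -0.4  0.4] gap 69.9
row [ 0.3 79.2  2. ] [0.14 0.06 0.01]
```

View pics/w10.png

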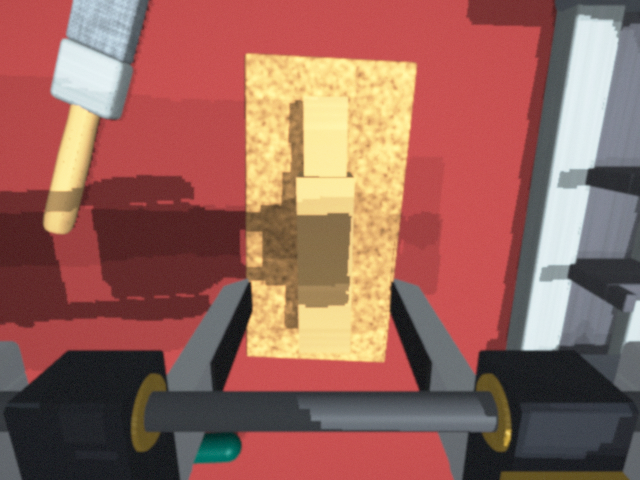

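```bash
python3 -m jog '[0,25,1.5,0,0,0, 0,50,1.5,0,0,0, 0,68,1.5,0,0,0, 0,79,1.5,0,0,0, 0,79,1.5,0,0,0, 0,79,1.5,0,0,0]'; python3 -m jog '[0,0,0,0,0,0, 0,0,0,0,0,0, 0,0,0,0,0,0, 0,0,0,0,0,0, 0,0,0,0,0,0, 0,0,0,0,0,0]' 20 30
```

```text
clock: 13.75
eef_pos: [430.9, 75.6, 32.0]
eef_rot: [-1.57, 0.0, -1.54]
wrist_force: [0.8, 1.0, -0.8]
finger_gap: 70.1
clock: 14.25
eef_pos: [429.5, 75.7, 31.5]
eef_rot: [-1.57, 0.0, -1.54]
wrist_force: [-0.8, -0.1, 2.4]
finger_gap: 37.6
```

```bash
python3 -m jog '[0,-15,0,0,0,0, 0,-50,0,0,0,0, 0,-90,0,0,0,0, 0,-130,0,0,0,0, 0,-150,0,0,0,0, 0,-150,0,0,0,0, 0,-150,0,0,0,0]'; python3 -c "
from h import *
c=manip.camera('wrist');save(c,'w11')
for t in ('tenon_end',):print(t,[(r['xy'],r['score'],at_z(c,r['xy'],manip.read_state()['eef_pos'][2]-7).round(1)) for r in manip.tip_of(t,c)])
to(638.9,105.5,180,-88.1)
c=manip.camera('scene');cv2.imwrite('pics/s11.png',c['img'][150:350,250:500,::-1].repeat(3,0).repeat(3,1))
"
```

```text
clock: 14.83
eef_pos: [429.4, 75.7, 181.3]
eef_rot: [-1.57, 0.0, -1.539]
wrist_force: [0.8, 0.4, -1.9]
finger_gap: 37.2
tenon_end [([321.6, 86.3], 0.67, array([425.4, 176.6, 172.7]))]
clock 14.93 pos [428.6  75.6 179.7] yaw [-90.1  -0.  -88.2] F [ 0.1 -0.1 -1.6] gap 37.6
row [-23.3  -0.8 211.1] [ 0.14 -0.11  0.01]
```

View pics/w11.png

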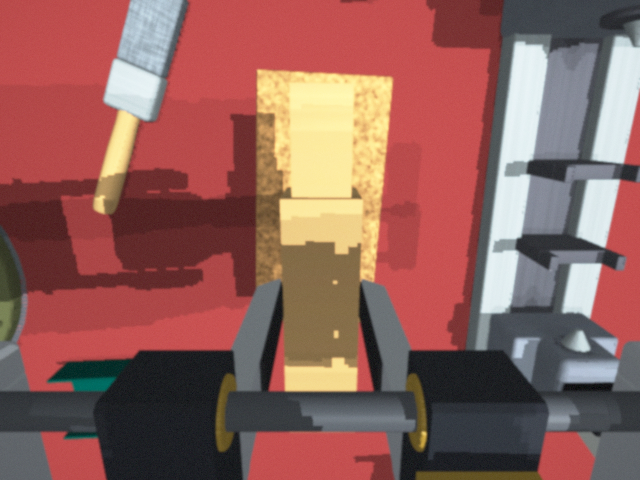

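View pics/s11.png

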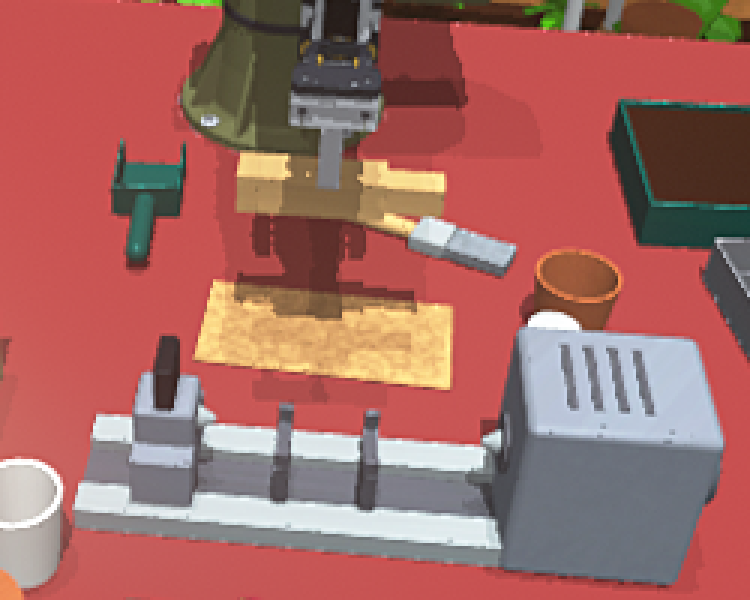

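```bash
python3 -m jog '[-23.3,0,40,0,0,0, -23.3,0,80,0,0,0, -23.3,0,120,0,0,0, -23.3,0,155,0,0,0, -23.3,0,185,0,0,0, -23.3,0,202,0,0,0, -23.3,0,211,0,0,0, -23.3,0,211,0,0,0, -23.3,0,211,0,0,0]'; python3 -c "
from h import *
to(638.9,105.5,110,-88.1)
c=manip.camera('wrist');save(c,'w12')
to(638.9,105.5,110,-88.1)
"
```

```text
clock: 15.73
eef_pos: [638.9, 105.5, 179.2]
eef_rot: [-1.574, -0.0, -1.54]
wrist_force: [0.1, 0.1, -2.5]
finger_gap: 37.6
clock 15.73 pos [638.9 105.5 179.2] yaw [-90.2  -0.  -88.2] F [ 0.1  0.1 -2.5] gap 37.6
row [-0.  69.2  0.2] [ 0.17 -0.11  0.01]
clock 15.78 pos [638.7 105.6 179.9] yaw [-90.1  -0.  -88.2] F [-0.1  0.4 -1.7] gap 37.3
row [ 0.1 69.9  0.3] [ 0.13 -0.1   0.01]
```

View pics/w12.png

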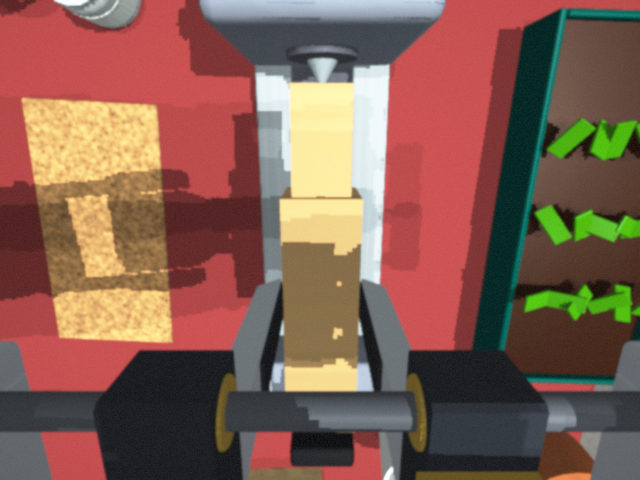

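```bash
python3 -m jog '[0,25,0,0,0,0, 0,48,0,0,0,0, 0,62,0,0,0,0, 0,68,0,0,0,0, 0,68,0,0,0,0]'; python3 -c "
from h import *
to(638.9,105.5,93,-88.1)
c=manip.camera('wrist');save(c,'w13')
c=manip.camera('scene');cv2.imwrite('pics/s13.png',c['img'][200:350,250:500,::-1].repeat(3,0).repeat(3,1))
to(638.9,105.5,93,-88.1)
"
```

```text
clock: 16.2
eef_pos: [638.4, 105.6, 112.0]
eef_rot: [-1.573, -0.0, -1.539]
wrist_force: [0.8, 0.2, -1.9]
finger_gap: 37.5
clock 16.2 pos [638.4 105.6 112. ] yaw [-90.1  -0.  -88.2] F [ 0.8  0.2 -1.9] gap 37.5
row [ 0.1 19.   0.5] [ 0.13 -0.1   0.01]
clock 16.3 pos [639.6 105.7 114.3] yaw [-89.9   0.  -88.2] F [-0.  -0.2 -1.6] gap 37.4
row [ 0.2 21.3 -0.7] [-0.06 -0.1  -0.01]
```

View pics/w13.png

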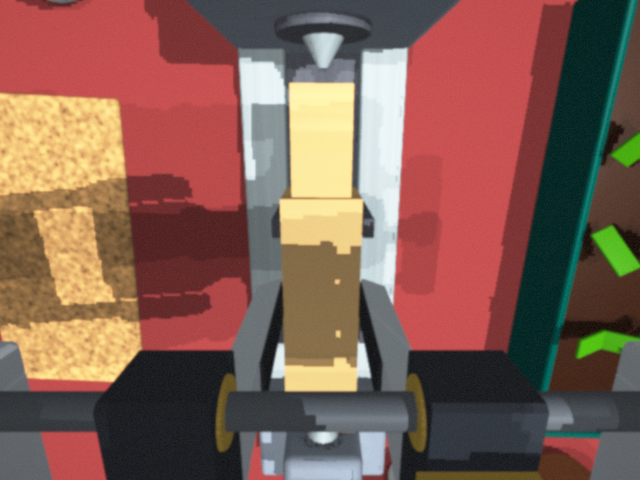

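View pics/s13.png

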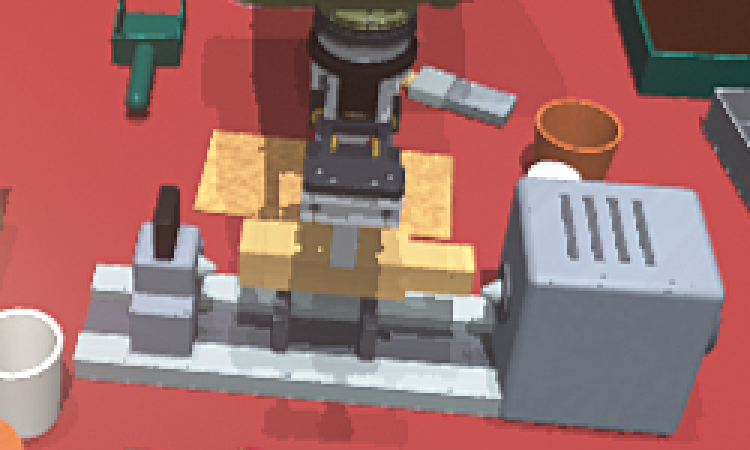

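```bash
python3 -m jog '[0,8,0,0,0,0, 0,14,0,0,0,0, 0,18,0,0,0,0, 0,20,0,0,0,0, 0,20.5,0,0,0,0, 0,20.5,0,0,0,0]'
```

```text
clock: 16.8
eef_pos: [639.5, 105.6, 92.7]
eef_rot: [-1.571, 0.0, -1.54]
wrist_force: [0.3, -0.3, -0.8]
finger_gap: 37.0
```

```bash
python3 -m jog '[0,0.8,0,0,0,0, 0,0.8,0,0,0,0, 0,0.8,0,0,0,0]'; python3 -m jog '[0,0,0,0,0,0, 0,0,0,0,0,0, 0,0,0,0,0,0, 0,0,0,0,0,0, 0,-20,0,0,0,0, 0,-50,0,0,0,0, 0,-90,0,0,0,0, 0,-120,0,0,0,0, 0,-120,0,0,0,0, 0,-120,0,0,0,0]' 70; python3 -c "
from h import *
to(642,-20,180,1.9)
c=manip.camera('wrist');save(c,'w14')
for t,z in (('tenon_end',83.5),('head_centre',85),('rests',64.5),('tail_centre',85),('tail_grip',135)):print(t,[(r['xy'],r['score'],at_z(c,r['xy'],z).round(1)) for r in manip.tip_of(t,c)])
c=manip.camera('scene');cv2.imwrite('pics/s14.png',c['img'][200:350,250:500,::-1].repeat(3,0).repeat(3,1))
"
```

```text
clock: 17.05
eef_pos: [639.6, 105.6, 92.1]
eef_rot: [-1.57, 0.0, -1.54]
wrist_force: [0.2, 0.2, -0.6]
finger_gap: 37.2
clock: 17.88
eef_pos: [640.1, 105.7, 213.8]
eef_rot: [-1.567, 0.0, -1.54]
wrist_force: [-0.8, 0.4, -1.1]
finger_gap: 70.2
clock 17.88 pos [640.1 105.7 213.8] yaw [-89.8   0.  -88.2] F [-0.8  0.4 -1.1] gap 70.2
row [125.7  33.7  -2.1] [ -0.17 -90.11   0.15]
tenon_end [([319.2, 104.5], 0.57, array([634.8, 205.5,  83.5]))]
head_centre [([318.8, 84.2], 0.86, array([634.1, 219.9,  85. ]))]
rests []
tail_centre [([319.6, 334.1], 0.58, array([641. ,   7.2,  85. ]))]
tail_grip []
```

View pics/w14.png

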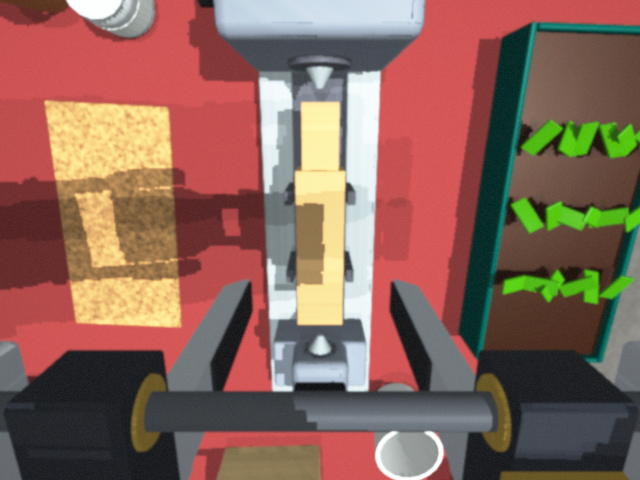

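View pics/s14.png

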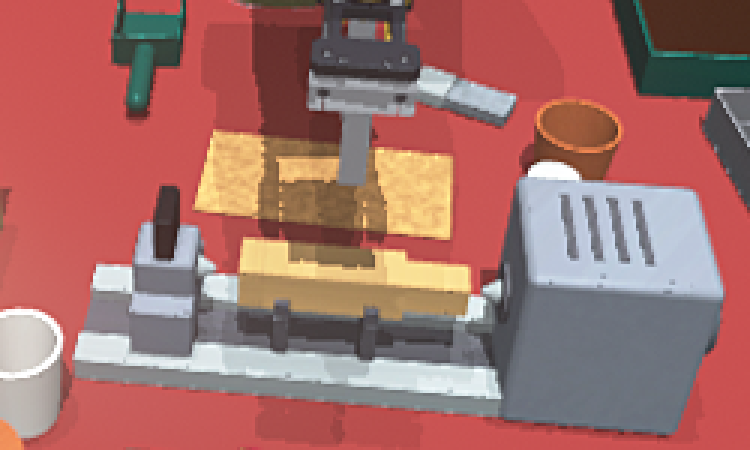

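```bash
python3 -m jog '[40,0,-2,0,-7,0, 80,0,-2,0,-14,0, 115,0,-2,0,-21,0, 138,0,-2,0,-28,0, 138,0,-2,0,-35,0, 138,0,-2,0,-42,0, 138,0,-2,0,-49,0, 138,0,-2,0,-56,0, 138,0,-2,0,-63,0, 138,0,-2,0,-70,0]' 50;  python3 -m jog '[0,0,0,0,-7,0, 0,0,0,0,-14,0, 0,0,0,0,-20,0, 0,0,0,0,-20,0, 0,0,0,0,-20,0]'; python3 -c "
from h import *
c=manip.camera('wrist');save(c,'w15')
for t,z in (('tail_centre',85),('tail_grip',135)):print(t,[(r['xy'],r['score'],at_z(c,r['xy'],z).round(1)) for r in manip.tip_of(t,c)])
to(643,-32.5,140,1.9)
"
```

```text
clock: 19.07
eef_pos: [641.7, -32.4, 211.5]
eef_rot: [-1.571, 0.001, -0.312]
wrist_force: [0.2, -1.1, 0.1]
finger_gap: 49.8
clock: 19.48
eef_pos: [641.8, -32.4, 211.6]
eef_rot: [-1.571, 0.0, 0.028]
wrist_force: [0.4, 1.0, 0.2]
finger_gap: 50.0
tail_centre [([364.6, 231.8], 0.79, array([640.6,   4.5,  85. ]))]
tail_grip [([319.6, 252.1], 0.6, array([643.3, -33. , 135. ]))]
clock 19.63 pos [641.8 -32.4 211.8] yaw [-90.    0.    1.6] F [-0.1  0.4 -0.1] gap 49.6
row [ 1.2 71.8 -0.1] [-0.   -0.27 -0.01]
```

View pics/w15.png

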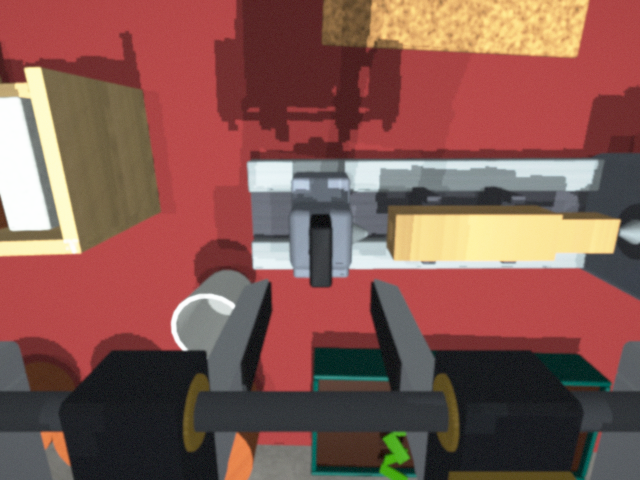

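```bash
python3 -m jog '[1,25,0,0,0,0, 1,48,0,0,0,0, 1,64,0,0,0,0, 1,71,0,0,0,0, 1,71,0,0,0,0, 1,71,0,0,0,0]';  python3 -m jog '[0,0,0,0,0,0, 0,0,0,0,0,0, 0,0,0,0,0,0, 0,0,0,0,0,0, 0,0,0,0,0,0, 0,0,0,0,0,0]' 5 40
```

```text
clock: 20.13
eef_pos: [643.1, -32.4, 141.6]
eef_rot: [-1.571, -0.001, 0.031]
wrist_force: [0.5, 0.1, 0.5]
finger_gap: 50.2
clock: 20.63
eef_pos: [642.9, -32.4, 141.1]
eef_rot: [-1.571, -0.0, 0.031]
wrist_force: [-0.1, 0.3, 1.4]
finger_gap: 15.2
```

```bash
python3 -m jog '[0,0,5,0,0,0, 0,0,12,0,0,0, 0,0,19,0,0,0, 0,0,26,0,0,0, 0,0,32,0,0,0, 0,0,36,0,0,0, 0,0,40,0,0,0, 0,0,40,0,0,0]'; python3 -c "
from h import *
c=manip.camera('wrist');save(c,'w16')
"
```

```text
clock: 21.3
eef_pos: [641.6, 7.8, 141.1]
eef_rot: [-1.571, -0.0, 0.032]
wrist_force: [0.1, -1.4, 2.9]
finger_gap: 15.3
```

View pics/w16.png

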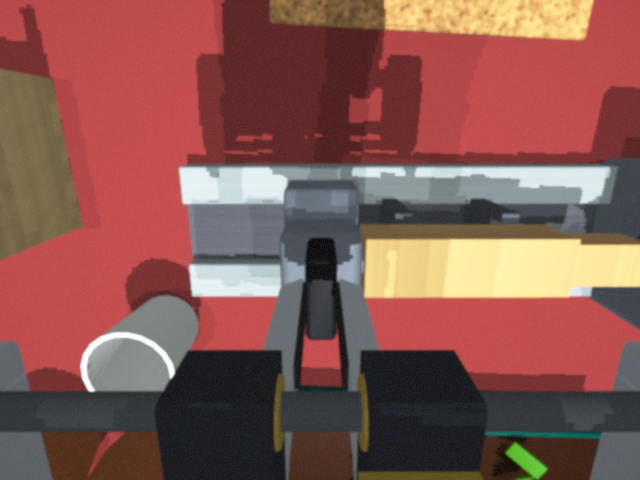

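The tailstock (320,240) now stands close to the blank's plain end (362), so the cone is inside the hole. I'll continue in small steps.

```bash
python3 -m jog '[0,0,2,0,0,0, 0,0,4,0,0,0, 0,0,6,0,0,0, 0,0,8,0,0,0, 0,0,8,0,0,0]'; python3 -m jog '[0,0,1,0,0,0, 0,0,2,0,0,0, 0,0,2,0,0,0]';python3 -m jog '[0,0,1,0,0,0, 0,0,2,0,0,0, 0,0,2,0,0,0]'
```

```text
clock: 21.77
eef_pos: [641.4, 15.3, 141.1]
eef_rot: [-1.572, -0.0, 0.031]
wrist_force: [0.1, -3.9, 2.2]
finger_gap: 15.3
clock: 22.02
eef_pos: [641.3, 17.1, 141.1]
eef_rot: [-1.572, -0.0, 0.031]
wrist_force: [-0.6, -5.0, 2.5]
finger_gap: 15.0
clock: 22.27
eef_pos: [641.2, 19.1, 141.1]
eef_rot: [-1.572, -0.0, 0.031]
wrist_force: [-0.8, -4.6, 3.3]
finger_gap: 15.4
```

```bash
for i in 1 2 3; do python3 -m jog '[0,0,0.7,0,0,0, 0,0,1.4,0,0,0, 0,0,1.4,0,0,0]' | grep -E "pos|force"; done
```

```text
eef_pos: [641.2, 20.3, 141.1]
wrist_force: [-1.5, -5.6, 1.9]
eef_pos: [641.2, 21.7, 141.1]
wrist_force: [-1.2, -5.8, 2.4]
eef_pos: [641.1, 22.7, 141.1]
wrist_force: [-0.7, -8.1, 3.2]
```

```bash
for i in 1 2 3; do python3 -m jog '[0,0,0.5,0,0,0, 0,0,1,0,0,0, 0,0,1,0,0,0]' | grep -E "pos|force|gap"; done
```

```text
eef_pos: [641.1, 23.1, 141.1]
wrist_force: [-1.0, -10.8, 3.4]
finger_gap: 15.4
eef_pos: [641.1, 23.4, 141.1]
wrist_force: [-0.3, -15.6, 2.7]
finger_gap: 15.1
eef_pos: [641.1, 23.8, 141.1]
wrist_force: [-1.0, -19.7, 3.0]
finger_gap: 15.1
```

```bash
for i in 1 2 3; do python3 -m jog '[0,0,0.7,0,0,0, 0,0,1.4,0,0,0, 0,0,1.4,0,0,0]' | grep -E "pos|force|gap"; done;  python3 -c "
from h import *
c=manip.camera('wrist');save(c,'w17')
c=manip.camera('scene');cv2.imwrite('pics/s17.png',cv2.resize(c['img'][240:350,280:480,::-1],None,fx=4,fy=4,interpolation=cv2.INTER_CUBIC))
"
```

```text
eef_pos: [641.1, 24.2, 141.2]
wrist_force: [-1.2, -24.6, 2.9]
finger_gap: 15.1
eef_pos: [641.1, 24.6, 141.2]
wrist_force: [-0.4, -30.4, 3.9]
finger_gap: 15.1
eef_pos: [641.1, 24.9, 141.1]
wrist_force: [-0.8, -36.4, 3.8]
finger_gap: 15.4
```

View pics/s17.png

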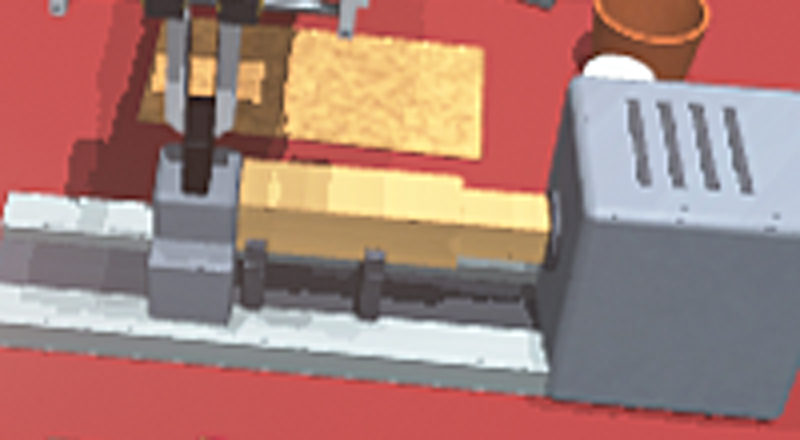

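View pics/w17.png

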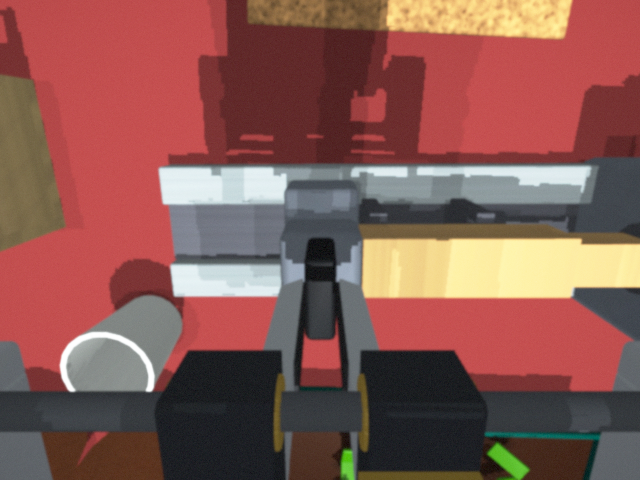

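```bash
python3 -m jog '[0,0,-1,0,0,0, 0,0,-2,0,0,0, 0,0,-3,0,0,0, 0,0,-3,0,0,0]'
```

```text
clock: 24.95
eef_pos: [641.1, 24.5, 141.2]
eef_rot: [-1.575, -0.0, 0.029]
wrist_force: [-1.0, -20.6, 3.1]
finger_gap: 15.0
```

```bash
python3 -m jog '[0,0,-1.5,0,0,0, 0,0,-2.8,0,0,0, 0,0,-2.8,0,0,0]'; python3 -m jog '[0,0,0,0,0,0, 0,0,0,0,0,0, 0,0,0,0,0,0, 0,-15,0,0,0,0, 0,-40,0,0,0,0, 0,-75,0,0,0,0, 0,-110,0,0,0,0, 0,-110,0,0,0,0, 0,-110,0,0,0,0]' 44; python3 -c "
from h import *
c=manip.camera('wrist');save(c,'w18')
for t,z in (('tenon_end',85),('plain_end',85),('tail_grip',135),('head_centre',85)):print(t,[(r['xy'],r['score'],at_z(c,r['xy'],z).round(1)) for r in manip.tip_of(t,c)])
c=manip.camera('scene');cv2.imwrite('pics/s18.png',cv2.resize(c['img'][240:350,280:480,::-1],None,fx=4,fy=4,interpolation=cv2.INTER_CUBIC))
"
```

```text
clock: 25.2
eef_pos: [641.1, 24.0, 141.1]
eef_rot: [-1.572, -0.0, 0.03]
wrist_force: [-1.3, -8.5, 3.2]
finger_gap: 15.2
clock: 25.95
eef_pos: [641.6, 25.6, 252.7]
eef_rot: [-1.571, -0.004, 0.032]
wrist_force: [-0.9, -0.3, 0.0]
finger_gap: 43.5
tenon_end [([537.9, 219.4], 0.59, array([634.7, 230. ,  85. ]))]
plain_end [([348.7, 220.5], 0.63, array([641.2,  52.1,  85. ]))]
tail_grip [([350.8, 218.7], 0.65, array([627.8,  49.6, 135. ])), ([317.5, 232.2], 0.62, array([639.9,  23.1, 135. ]))]
head_centre []
```

View pics/w18.png

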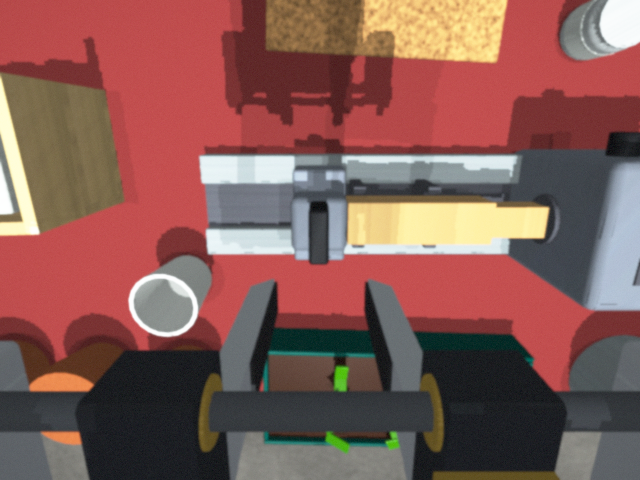

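View pics/s18.png

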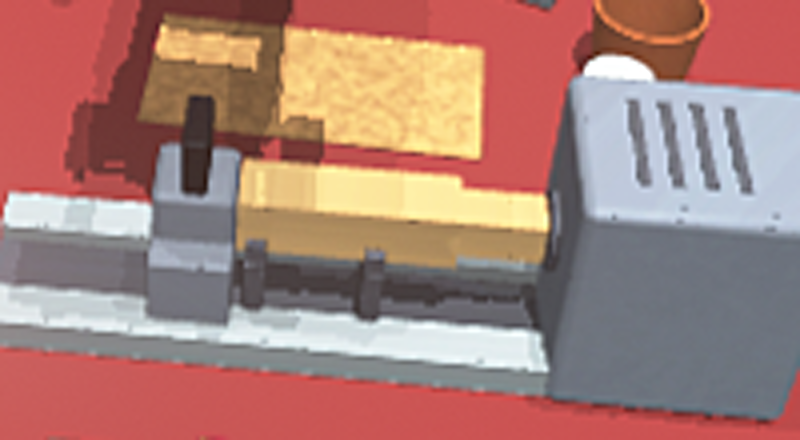

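```bash
python3 -m jog '[0,0,0,0,0,0, 0,0,0,0,0,0, 0,0,0,0,0,0, 0,0,0,0,0,0]'; python3 -c "
from h import *
c=manip.camera('wrist');cv2.imwrite('pics/w19.png',cv2.resize(c['img'][150:300,270:590,::-1],None,fx=2.5,fy=2.5,interpolation=cv2.INTER_CUBIC))
import pickle;pickle.dump(c,open('w19.pkl','wb'))
h=np.array([635.2,217.5,85]);u=np.array([-np.sin(np.radians(1.87)),np.cos(np.radians(1.87)),0]);w=np.array([u[1],-u[0],0])
for d in (9,11,13):
  t=h+u*d;p=t-180*u
  print(d,[proj(c,t+s*14*w+[0,0,14]).round(1).tolist() for s in(-1,1)],[proj(c,p+s*19*w+[0,0,19]).round(1).tolist() for s in(-1,1)])
"
```

```text
clock: 26.58
eef_pos: [641.0, 25.2, 250.8]
eef_rot: [-1.571, 0.0, 0.031]
wrist_force: [0.6, 0.1, -0.4]
finger_gap: 43.9
9 [[546.4, 209.5], [541.4, 239.6]] [[344.9, 205.5], [344.3, 247.0]]
11 [[548.6, 209.5], [543.6, 239.6]] [[347.2, 205.5], [346.5, 247.0]]
13 [[550.9, 209.4], [545.8, 239.6]] [[349.5, 205.5], [348.7, 247.0]]
```

View pics/w19.png

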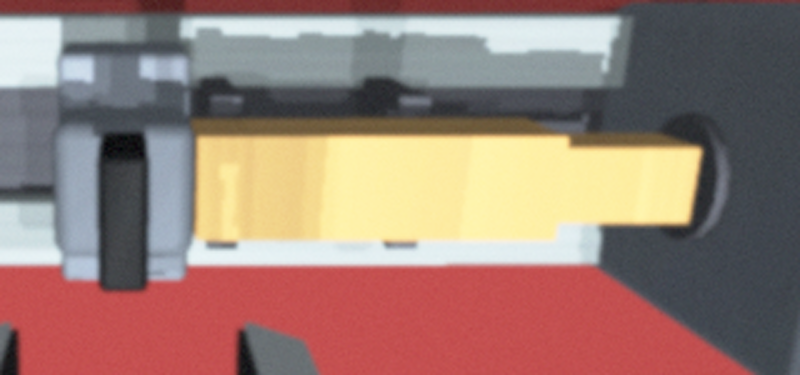

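```bash
python3 -c "
from cell import manip
print(manip.sign_off()); print(manip.read_state()['clock'])"
```

```text
the job is handed in; nothing more can be done
None
the job is handed in; nothing more can be done
```

The long blank is clamped between the lathe's centres with the tenon in the headstock. I handed the job in at about 27 s of the 72 s. The sign-off gives no verdict.

- **What I did:** I drew the blank out of the rack by its tenon, laid it flat on the mat and let go. I then took it again near its middle, set it on both rests with the tenon about 12 mm short of the headstock point, and let go. Last, I slid the tailstock about 57 mm until it stopped at about 36 N. I eased the push to about 8 N, opened the fingers and lifted clear.
- **Alignment:** The last wrist picture matches a blank on the spindle axis at 85 mm height, within about a pixel. The wrist force is near zero, so the robot touches nothing.
- **Depth of the centres:** These readings did not agree exactly.
  - Headstock centre: about 13 mm deep by the picture, 12.5 mm by the network.
  - Tailstock centre: about 10.5 mm deep by the network.
  - Both lie within 9.5 to 15 mm, but the calibration error of about 2 mm is almost as wide as that band. I relied on the hard stop as proof that both centres are home.
- **Other things:** In the last pictures the cup, tin and pot look unmoved. I last saw the short blank in place after the draw, and nothing went near it afterwards. I did not measure their shifts.

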